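# Click the carton gauge's stop into its notch and lock it

### The job

On the packing bench, push the sliding stop along the carton gauge's rail with your fingertips until its spring pin clicks into the notch of the steel clip; do not push it on past the notch. Once it sits there, press the lock paddle on top of the stop fully down with a fingertip. Nothing is to be picked up: leave the carton, dispenser, tape roll and cutter where they are.

Things in the scene. Friction and masses are not known exactly. Their poses are not given: they have to be found in the camera images.
- gauge: Carton gauge: fixed aluminium base plate 140 x 460 x 12 mm carrying a steel rail (30 mm wide, top 32 mm above the bench) along its own y axis. Origin on the bench under the rail's middle. The stop is pushed towards +y; +x (level, across the rail) is the side of the pin and clip. End blocks 36 mm high stand at y = +-0.226 m.
- stop (a joint): Position of the sliding stop along the rail, m: 0 at the -y end (centre at the gauge's y = -0.13), growing towards the clip, at most 0.30. About 0.6 N of friction; stays where left. A grey block 110 mm across the rail, 100 mm along it, top 52 mm above the bench. On its -x side a 12 mm thick tab at its front end reaches out to 93 mm from the rail's middle, 60 mm high.
- stop_push (a point): Middle of the stop's rear (gauge -y) end face, 44 mm above the bench, over the rail: the place to push. The face is flat, upright, 110 mm wide, and spans 34 to 52 mm in height here; a finger end above 36 mm clears the rail and its end blocks.
- stop_pin (a point): Tip of the stop's spring pin, 17.5 mm above the bench as when fully out: a 10 mm round-ended steel pin, 70 mm to the +x side of the rail's middle, half-way along the stop. The point moves with the stop only; the pin itself springs up over the clip's ridges and down into the notch.
- clip: Steel index clip 26 x 56 mm, fixed on the base plate in the pin's path, axes as the gauge's; origin on the bench under the notch. Two round ridges lie across it, 20 mm apart, tops 21.5 and 22.5 mm above the bench; the notch is the hollow between. The far ridge is the higher: some 7 N on the seated stop would push it out over that.
- notch (a point): Where the pin's tip lies when seated in the clip's notch; axes as the gauge's. The pin meets the first ridge about 19 mm before this and the push rises from under 1 to about 5 to 6 N; past that ridge's top (9.4 mm before) the push drops to nothing: the stop jumps forward by itself into the notch, centring there.
- lock_pad (a point): Spot to press, on the upper face of the lock paddle near its free end; moves with it: 91 mm above the bench when up, 62 mm when fully down. Steel paddle 32 mm wide, 72 mm long, rubber tip, on top of the stop, hinged 40 mm to the +x side of the rail's middle, 58 mm above the bench; its free end slants up towards the gauge's -x side.
- lock (a joint): Angle of the lock paddle, rad: 0 is fully up (slanting at 0.55), 0.55 is fully down, level on the stop. It stays where it is left; pressing it at its free end takes about 3 N.
- carton: Open carton 130 x 230 x 80 mm with a stone piece lying in foam, loose, about 1.1 kg, origin under its middle; leave alone.
- dispenser: Standing stone dispenser, 64 mm across, 125 mm tall, loose, origin under its middle; leave alone.
- tape: Roll of tape lying flat, 90 mm across, 45 mm high, loose, origin under its middle; leave alone.
- cutter: Yellow cutter lying flat, 28 x 130 x 14 mm, loose, origin under its middle; leave alone.
Things that resemble listed ones, but are neither listed nor needed, are in the scene too. Several things have the shape of the clip; the one meant has the colours described above.

How it is judged:
On the way, in this order (a step that is already met when the one before it is completed fails the run):
1. the stop's pin sits in the clip's notch, at rest, the lock paddle still up (y of stop_pin in the frame of notch between -0.0025 and 0.0025 m and velocity of joint stop between -0.01 and 0.01 m/s and value of joint lock below 0.25 rad), for 0.2 s.
2. the lock paddle is pressed down with the stop still in the notch (y of stop_pin in the frame of notch between -0.003 and 0.003 m and value of joint lock above 0.47 rad), for 0.2 s.
At the end, for the whole second after the job is handed in: The stop's pin is in the clip's notch (within 3 mm along the rail) and at rest, with the lock paddle down (0.47 rad or more of its 0.55 rad) (all of step 2 and velocity of joint stop between -0.01 and 0.01 m/s); the robot touches nothing.
It fails at once if the stop was pushed through the notch and beyond it (y of stop_pin in the frame of notch above 0.01 m).
It fails at once if the lock paddle was pressed down while the stop was out of the notch (value of joint lock above 0.35 rad and not (y of stop_pin in the frame of notch between -0.005 and 0.005 m)).
It fails at once if the carton, dispenser, tape roll or cutter was moved or lifted (distance of any of carton, dispenser, tape, cutter from where it was at the start of the episode above 0.02 m).
It also fails if it takes over 64 s, if anything falls off the work surface, if the arm or the gripper's body presses on something with over 40 N, if the wrist force passes 120 N, or if a joint passes its speed limit or range.

### The arm

A 7-joint arm with a two-finger parallel gripper is mounted at the origin on the work surface. World frame = base frame: x ahead of the robot, y to its left, z up, the work surface at z = 0. Lengths are in m, angles in rad, forces in N, time in s.
With the tool pointing down it reaches from about 0.4 to 0.85 m from the base axis. Payload 4.5 kg.
Tool frame: the origin (TCP) lies midway between the tips of the shut fingers; the grasp point (between the pads) lies 19 mm behind it (hold_point_z is the x of the grasp point in the tool frame, in m); x points along the fingers, y is the direction in which the jaws open and shut, and the axes are right-handed (so a half turn about x gives the same grasp; the last joint's range is limited). The gripper opens to 85 mm and grips with 20 to 120 N. Pads are 22 mm wide; open, the fingers measure 114 mm over their backs; the gripper's body (76 mm by 85 mm) begins 54 mm behind the grasp point. The pads swing forward as they close: fully open they stand 13 mm farther back than shut.
Start: joints at [0.034, 0.689, -0.195, 1.565, 0.157, 0.902, -0.215], TCP at [0.625, 0, 0.231] pointing down, gripper open.
Joint ranges: [-3.01, 3.01], [-0.46, 2.08], [-1.47, 1.51], [0.13, 2.56], [-1, 4.14], [0.04, 2.09], [-2.66, 2.66]. Speed limits (rad/s): [2.57, 2.57, 3.14, 3.14, 3.14, 3.14, 3.14].

### API

Orientations are given as a rotation vector (axis times angle).
In Python, from plant import get_state, get_image, job_done, hold_point_z gives the robot as it stands.
- The arm moves only by the tool move_arm, never from a script. Its argument "moves" is text: rows parted by semicolons, each of 7 numbers parted by spaces: the shift along the world's x, y, z in cm, then the turn, a rotation vector about the world's x, y, z in degrees, then the gripper's target within -1 to 1 (fully open at 1, half-way at 0, shut at -1). In form: tx ty tz rx ry rz jaw; .... A call has 1 to 20 rows; each row is the pose to reach, as a shift and turn from the pose commanded when the call began; what a row does not reach only later rows make up. A row lasts 1/10 s, in which the tool goes at most 50 mm and 8.59 degrees, less where a joint would pass 70% of its speed; a pose out of reach is approached as far as the arm can. A call with a gripper value outside its range is refused whole. The fingers move at their own pace and stop on an object; the grip force is fixed at half the most. Time passes only in rows, so rows that repeat a pose let the fingers close. It gives the time, the measured TCP pose, the force and the opening at its end, in the units of the state.
- get_state(): the state, without advancing time (a new reading comes with each control period).
- get_image(name): name is "scene" or "side" or "wrist"; returns a dict with "img" (480x640x3 uint8, blue, green, red), "K" (3x3 intrinsics, pixels), "position" and "orientation" of the camera in the world. Camera axes: x right, y down, z forward; pixel columns grow to the right and rows downward; lengths in m; the calibration is good to about 2 mm. A picture is of the moment at which its call begins. There is no depth.
- job_done(): hands the job in, once; it reports no verdict.
The state is a dict: "t": time; "qpos": joint angles; "joint_vel": joint speeds; "effort": joint torques, N m; "tcp_pos": TCP position; "orientation": TCP orientation; "ft_force": force on the tool from outside, world axes, zero at the start; "wrist_torque": the same for the moment, N m; "gripper_width": opening from 0.0 (shut) to 1.0 (fully open).
Only numpy, scipy, OpenCV 4.12 (cv2) and the standard library are available. Lean on these libraries where they do the work, as an engineer would, in place of code of your own. Each camera call takes 0.05 s, during which the arm holds its last target.

## Working session

There is one attempt and no reset: what is moved stays moved. The work goes in short steps, Python scripts to look and compute and a tool call to move; the robot and the scene stay as the last step left them, time stands still between calls to the robot, and variables do not carry over. Pictures are saved under pics/ and viewed, and the job is handed in when it is done.

Besides the shell and the picture viewer there is one more tool, called after "Emit:" as name(argument=value, ...) on one line, values as JSON. move_arm: Moves the arm, as the interface text tells. Its arguments: {"type":"object","properties":{"moves":{"type":"string"}},"required":["moves"]}

```bash
mkdir -p pics; ls
python3 - <<'E'
from plant import *
import cv2
s=get_state(); print({k:s[k] for k in('t','tcp_pos','orientation','ft_force','gripper_width')})
for n in('scene','side','wrist'):
    d=get_image(n); cv2.imwrite(f'pics/{n}0.png',d['img']); print(n,d['K'],d['position'],d['orientation'])
E
```

```text
pics
{'t': 0.0, 'tcp_pos': array([ 6.24330579e-01, -4.99491608e-05,  2.30454320e-01]), 'orientation': array([ 1.20813643,  1.21053398, -1.21063346]), 'ft_force': array([0.6455285 , 0.63022299, 0.46874781]), 'gripper_width': 0.9985694034910044}
scene [[441.08274591   0.         315.01888251]
 [  0.         441.08274591 237.50160577]
 [  0.           0.           1.        ]] [1.00629479 0.1987867  0.77739006] [-1.60398308 -2.19686641  0.65507704]
side [[441.21511592   0.         313.09395045]
 [  0.         441.21511592 238.68131739]
 [  0.           0.           1.        ]] [ 0.23294735 -0.46501386  0.46347782] [-2.02928572  0.645034   -0.33579283]
wrist [[331.16353749   0.         320.13654254]
 [  0.         331.16353749 237.24779852]
 [  0.           0.           1.        ]] [0.62457957 0.07557854 0.3721327 ] [ 2.83618076e+00  6.25375782e-04 -1.42128598e-03]
```

View pics/scene0.png

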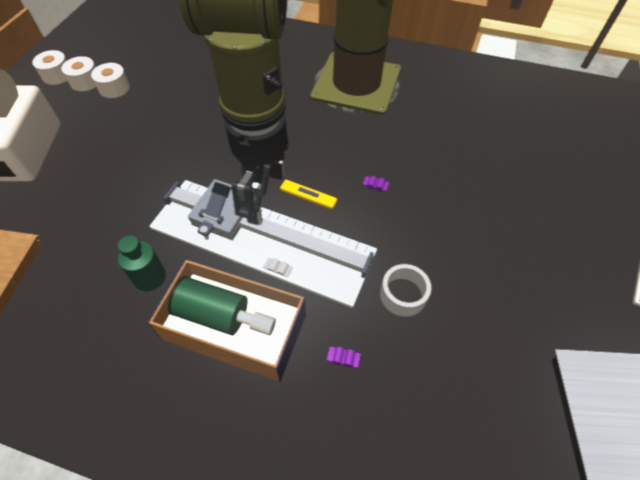

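View pics/side0.png

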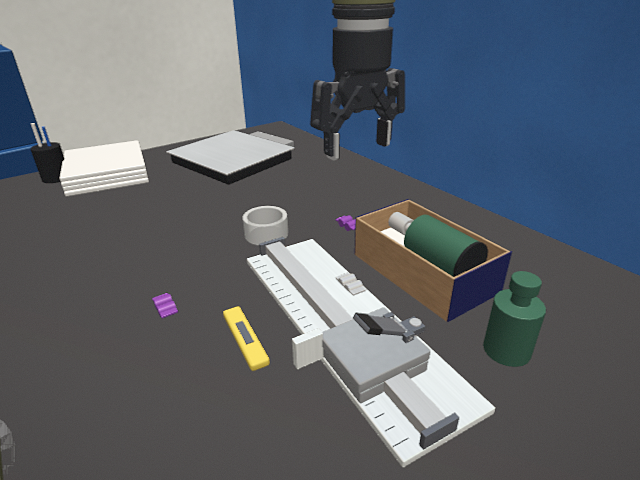

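View pics/wrist0.png

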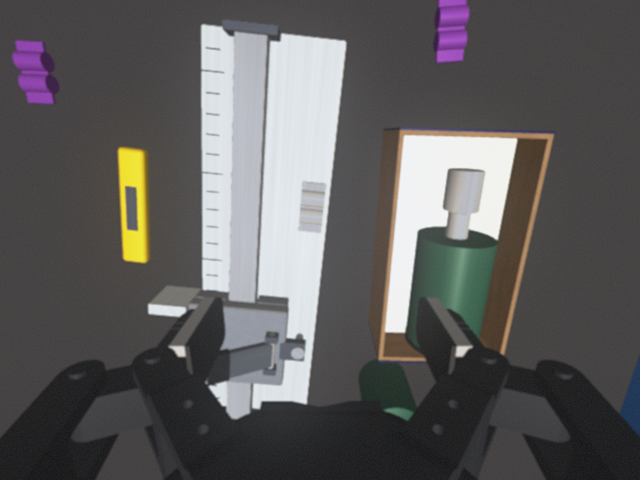

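```bash
cat > h.py <<'E'
import numpy as np,cv2
from scipy.spatial.transform import Rotation as R
from plant import *
def ray(d,uv):
    u,v=uv; r=R.from_rotvec(d['orientation']).as_matrix()@np.linalg.solve(d['K'],[u,v,1.]); return np.array(d['position']),r
def onz(d,uv,z):
    p,r=ray(d,uv); return p+r*(z-p[2])/r[2]
def proj(d,P):
    c=R.from_rotvec(d['orientation']).as_matrix().T@(np.array(P)-d['position']); q=d['K']@c; return q[:2]/q[2]
def tri(d1,a,d2,b):
    p,r=ray(d1,a);q,s=ray(d2,b)
    t=np.linalg.lstsq(np.c_[r,-s],q-p,rcond=None)[0]; A=p+r*t[0];B=q+s*t[1]; return (A+B)/2,np.linalg.norm(A-B)
def crop(d,x0,y0,x1,y1,f,name):
    cv2.imwrite(name,cv2.resize(d['img'][y0:y1,x0:x1],None,fx=f,fy=f,interpolation=cv2.INTER_CUBIC))
E
python3 - <<'E'
from h import *
d=get_image('wrist');crop(d,190,10,350,130,5,'pics/wa.png');crop(d,140,280,300,400,5,'pics/wb.png');crop(d,270,150,370,250,6,'pics/wc.png')
d=get_image('side');crop(d,280,260,500,425,3.6,'pics/sa.png');
d=get_image('scene');crop(d,150,160,310,280,5,'pics/ca.png')
print(R.from_rotvec(get_state()['orientation']).as_matrix().round(2))
E
```

```text
[[-0.  1.  0.]
 [ 0.  0. -1.]
 [-1. -0. -0.]]
```

View pics/wa.png

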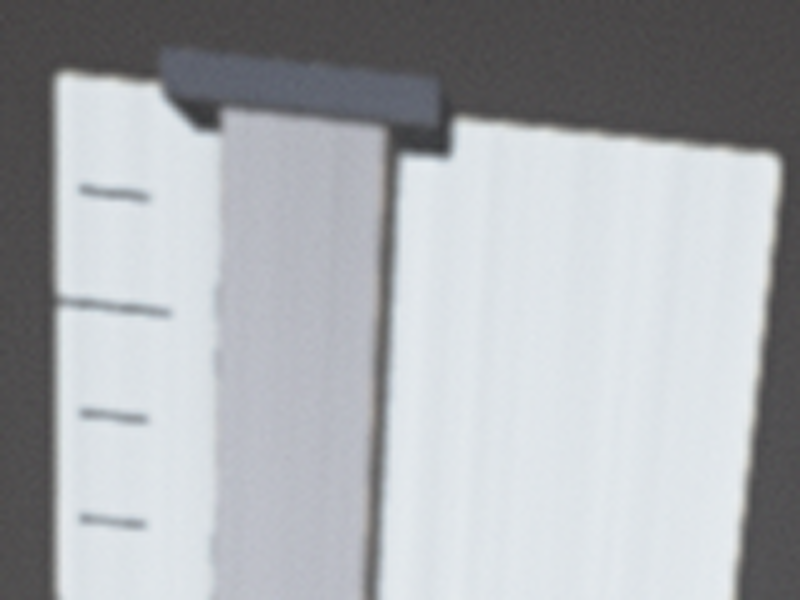

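View pics/wb.png

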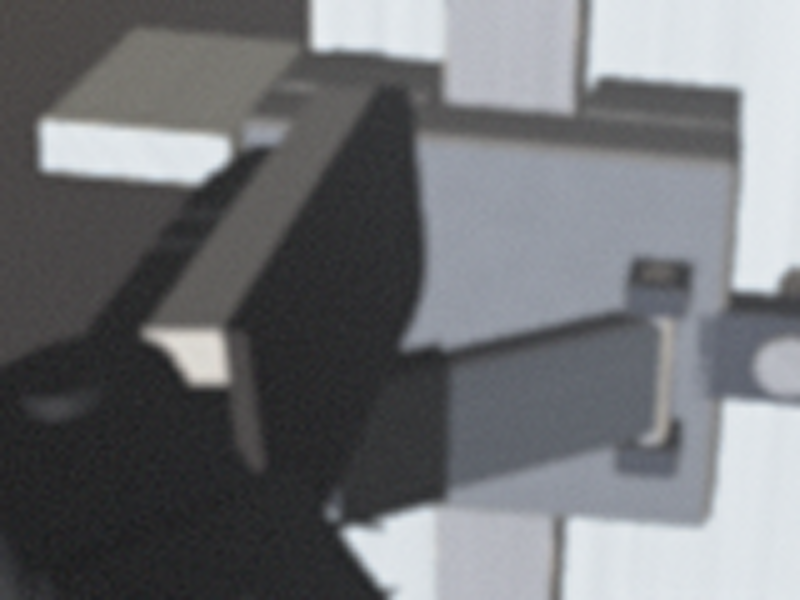

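View pics/wc.png

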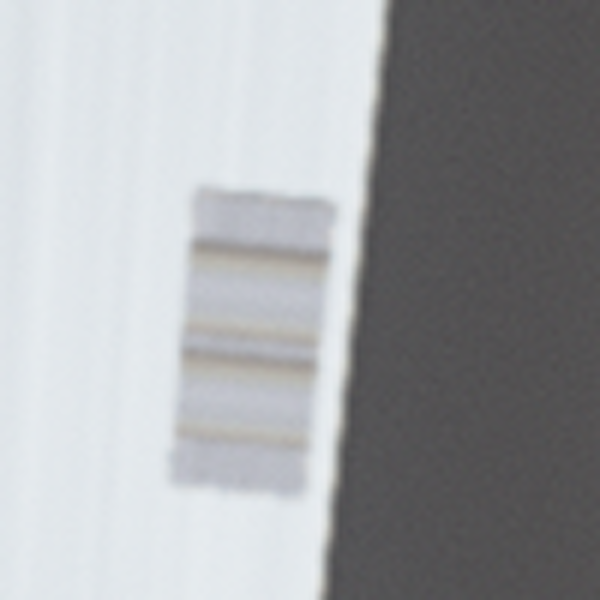

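View pics/sa.png

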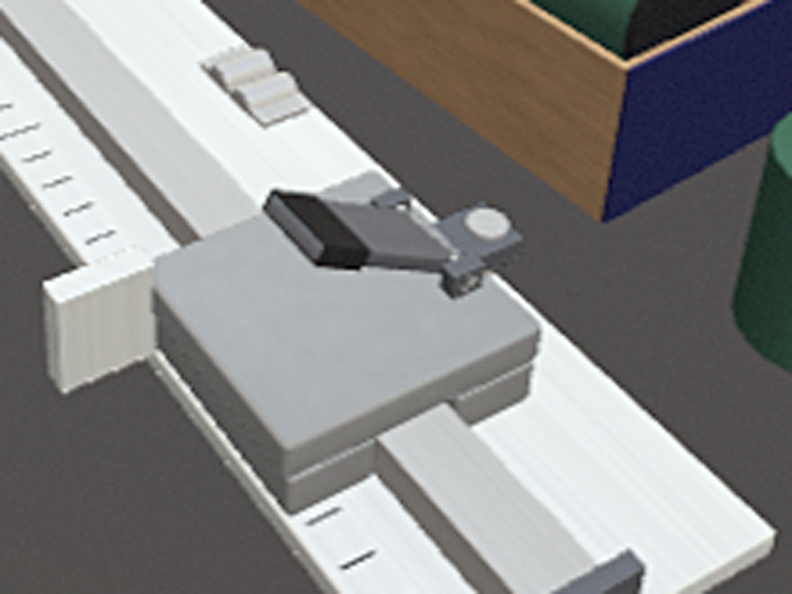

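View pics/ca.png

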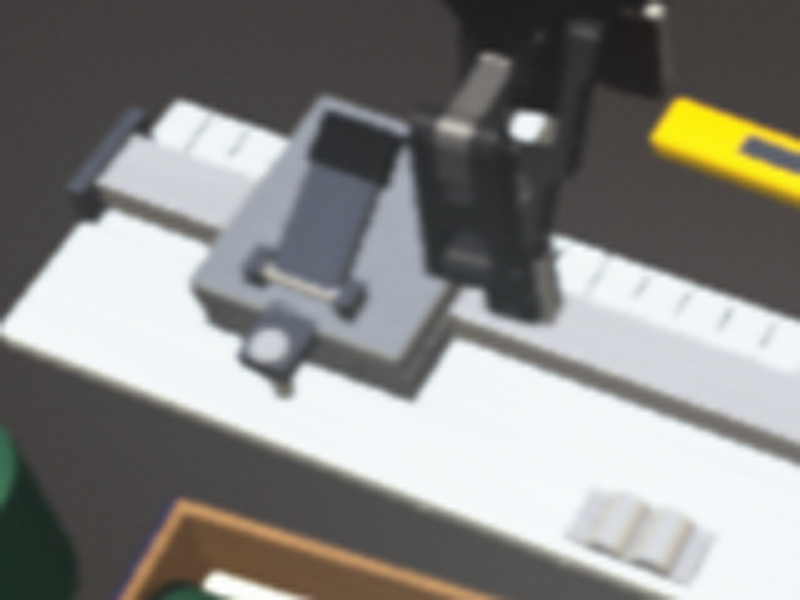

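Run:
```python
from h import *
np.set_printoptions(precision=4,suppress=True)
w=get_image('wrist');s=get_image('side');c=get_image('scene')
A=onz(w,(201,24.4),.012);B=onz(w,(346.4,41),.012)
C=onz(s,(495.3,410),.012);D=onz(s,(404,466),.0)
print('far-L',A,'far-R',B,'near-R',C,'near-L(z0)',D)
print('scene nearR',onz(c,(150,226.4),.012),'nearL',onz(c,(186,179.4),.012),'farR',onz(c,(362,299),.012), 'sideFarL?',onz(s,(247,260),.012))
print(np.linalg.norm(B-C),np.linalg.norm(A-B))
print('yaw',np.degrees(np.arctan2(*(B-C)[[0,1]])))
g=np.array([onz(w,p,.0145) for p in[(298.3,231.2),(320.5,232.5),(302.5,181.2),(325.8,184.2)]]);print(g,g.mean(0))
# left edge line etc: pin/knob top
print('knob',tri(s,(280+487/3.6,260+222/3.6),c,(150+268/5,160+344/5)))
# stop top corners side
for n,p in dict(rearL=(290,447),rearR=(538,330)).items(): print(n,onz(s,(280+p[0]/3.6,260+p[1]/3.6),.052))
for n,p in dict(rearL=(325,97),rearR=(193,285),frontR=(402,360)).items(): print('sc',n,onz(c,(150+p[0]/5,160+p[1]/5),.052))
# paddle tip corners
print('padtipfar',tri(s,(280+272/3.6,260+190/3.6),c,(150+408/5,160+130/5)))
print('padtipnear',tri(s,(280+322/3.6,260+265/3.6),c,(150+325/5,160+110/5)))
```

```text
far-L [0.5117 0.1738 0.012 ] far-R [0.6501 0.1599 0.012 ] near-R [ 0.6008 -0.2974  0.012 ] near-L(z0) [ 0.4686 -0.2803  0.    ]
scene nearR [ 0.6047 -0.2912  0.012 ] nearL [ 0.464  -0.2783  0.012 ] farR [0.6312 0.1764 0.012 ] sideFarL? [0.5099 0.1703 0.012 ]
0.4599259229150418 0.13907089484783552
yaw 6.146827992612357
[[ 0.6003 -0.0301  0.0145]
 [ 0.6253 -0.0316  0.0145]
 [ 0.6059  0.026   0.0145]
 [ 0.631   0.0228  0.0145]] [ 0.6156 -0.0032  0.0145]
knob (array([ 0.5997, -0.1611,  0.0535]), np.float64(0.0018433985688411506))
rearL [ 0.4719 -0.1998  0.052 ]
rearR [ 0.5753 -0.2107  0.052 ]
sc rearL [ 0.4732 -0.194   0.052 ]
sc rearR [ 0.5811 -0.2027  0.052 ]
sc frontR [ 0.589  -0.1072  0.052 ]
padtipfar (array([ 0.5128, -0.1339,  0.0949]), np.float64(0.006266485676503215))
padtipnear (array([ 0.5076, -0.171 ,  0.0897]), np.float64(0.0009354814202399844))
```

Run:
```python
from h import *
np.set_printoptions(precision=4,suppress=True)
w=get_image('wrist');s=get_image('side');c=get_image('scene')
print('disp',onz(c,(146,283),0),tri(s,(525,283),c,(129,243)))
print('carton corner',onz(c,(183,265),.08),onz(c,(303,297),.08), 'cutter',onz(c,(282,183),.014),onz(c,(335,205),.014))
# rail middle from wrist
for v,a,b in[(130,(232.6),(263)),]:
    m=onz(w,((a+b)/2,v),.032);ex=np.array([.9945,-.1045]);ey=np.array([.1045,.9945])
    print('rail mid',m, 'notch off x',(np.array([.6156,-.0032])-m[:2])@ex,'stoprear off',(np.array([.525,-.2035])-m[:2])@ex)
```

```text
disp [ 0.7218 -0.2385 -0.    ] (array([ 0.705 , -0.2403,  0.1201]), np.float64(0.0020168445457087207))
carton corner [ 0.698  -0.1481  0.08  ] [0.6921 0.0797 0.08  ] cutter [ 0.4087 -0.0665  0.014 ] [0.4321 0.0648 0.014 ]
rail mid [0.5543 0.0783 0.032 ] notch off x 0.06950490426034432 stoprear off 0.00033455426034429764
```

Emit:
move_arm(moves="0 -4 0 0 0 0 -1; -1 -8 0 0 0 0 -1; -3 -12 0 0 0 -2 -1; -5 -16 0 0 0 -4 -1; -8 -20 0 0 0 -6 -1; -10.3 -23.8 0 0 0 -6 -1; -10.3 -23.8 0 0 0 -6 -1; -10.3 -23.8 0 0 0 -6 -1; -10.3 -23.8 0 0 0 -6 -1")

```text
t: 1.5
tcp_pos: [0.5231, -0.2364, 0.2315]
orientation: [1.286, 1.159, -1.283]
ft_force: [0.5, 0.4, -0.4]
gripper_width: -0.001
```

Emit:
move_arm(moves="0 0 -4 0 0 0 -1; 0 0 -8 0 0 0 -1; 0 0 -12 0 0 0 -1; 0 0 -15 0 0 0 -1; 0 0 -15 0 0 0 -1; 0 0 -15 0 0 0 -1")

```text
t: 2.1
tcp_pos: [0.5231, -0.2365, 0.0816]
orientation: [1.285, 1.159, -1.284]
ft_force: [0.8, 0.7, 0.0]
gripper_width: 0.0
```

Run:
```python
from h import *
d=get_image('side');cv2.imwrite('pics/s1.png',d['img'])
d=get_image('wrist');cv2.imwrite('pics/w1.png',d['img'])
```

```text
(no output)
```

View pics/s1.png

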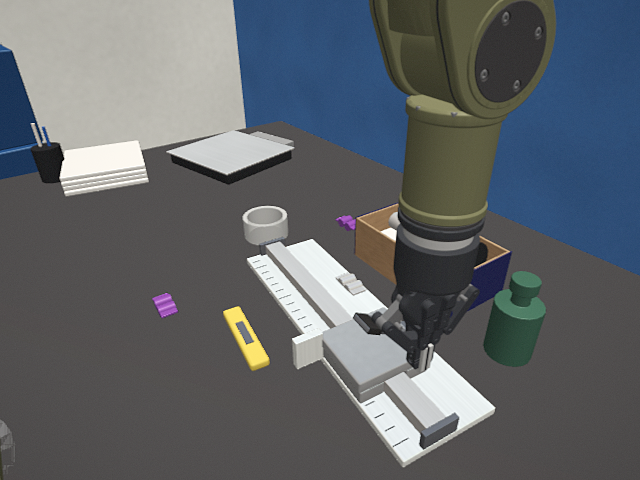

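View pics/w1.png

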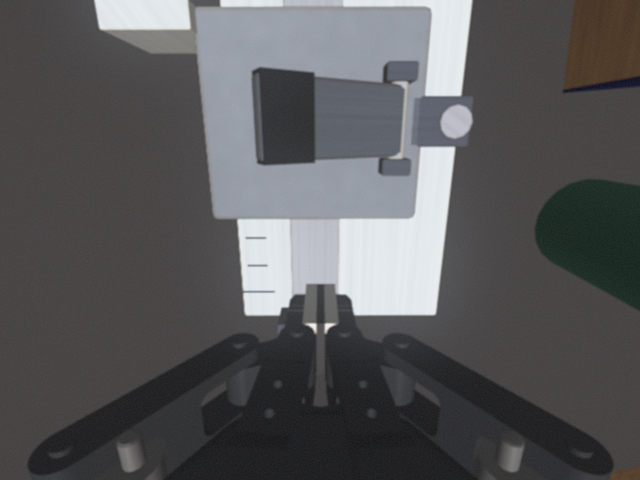

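Emit:
move_arm(moves="0 0 -2 0 0 0 -1; 0 0 -3.8 0 0 0 -1; 0.1 1 -3.8 0 0 0 -1; 0.16 1.5 -3.8 0 0 0 -1; 0.21 2 -3.8 0 0 0 -1; 0.26 2.5 -3.8 0 0 0 -1; 0.32 3 -3.8 0 0 0 -1; 0.37 3.5 -3.8 0 0 0 -1; 0.42 4 -3.8 0 0 0 -1; 0.53 5 -3.8 0 0 0 -1; 0.63 6 -3.8 0 0 0 -1; 0.74 7 -3.8 0 0 0 -1; 0.84 8 -3.8 0 0 0 -1; 0.95 9 -3.8 0 0 0 -1; 1.05 10 -3.8 0 0 0 -1; 1.16 11 -3.8 0 0 0 -1; 1.21 11.5 -3.8 0 0 0 -1; 1.26 12 -3.8 0 0 0 -1; 1.26 12 -3.8 0 0 0 -1")

```text
t: 4.1
tcp_pos: [0.5347, -0.1169, 0.0432]
orientation: [1.286, 1.159, -1.285]
ft_force: [-0.6, -0.1, -0.2]
gripper_width: -0.0
```

Run:
```python
from h import *
d=get_image('side');cv2.imwrite('pics/s2.png',d['img'])
d=get_image('wrist');cv2.imwrite('pics/w2.png',d['img']);print(get_state()['tcp_pos'],get_state()['ft_force'])
```

```text
[ 0.5345178  -0.11795994  0.04325166] [ 0.75563849 -0.29356563  0.39827352]
```

View pics/s2.png

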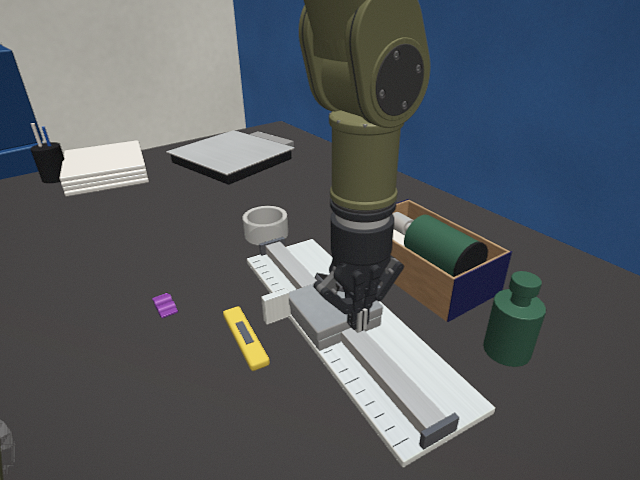

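View pics/w2.png

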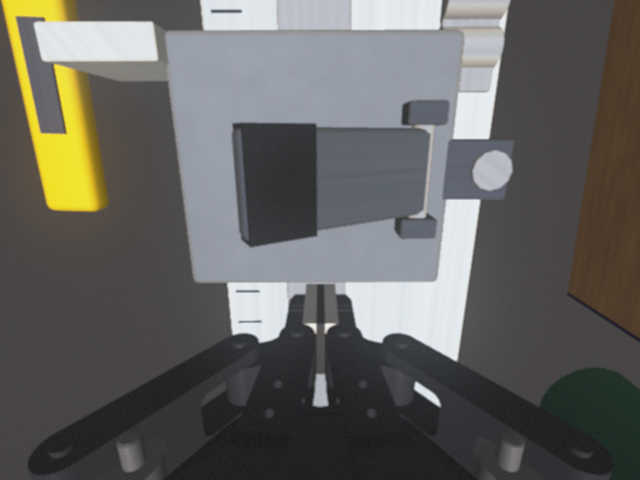

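Run:
```python
from h import *
np.set_printoptions(precision=4,suppress=True)
w=get_image('wrist');s=get_image('side');c=get_image('scene')
for p in[(72,5),(103,205),(50,208)]: print('cutter',onz(w,p,.014))
for p in[(240,308),(269,362)]: print('cutter s',onz(s,p,.014))
for p in[(36,25),(165,25)]: print('tab top',onz(w,p,.060))
p=onz(w,(491,170),.0535);print('knob',p)
for q in[(193,281),(436,281)]:print('rear',onz(w,q,.052))
ey=np.array([.1045,.9945]);n=np.array([.6156,-.0032]);print('remaining by knob',(n-p[:2])@ey)
```

```text
cutter [0.4389 0.0224 0.014 ]
cutter [ 0.4255 -0.0668  0.014 ]
cutter [ 0.3973 -0.0654  0.014 ]
cutter s [0.4366 0.0514 0.014 ]
cutter s [ 0.4176 -0.0742  0.014 ]
tab top [0.4532 0.0006 0.06  ]
tab top [ 0.4954 -0.0038  0.06  ]
knob [ 0.6075 -0.0635  0.0535]
rear [ 0.4806 -0.0986  0.052 ]
rear [ 0.5867 -0.1098  0.052 ]
remaining by knob 0.060832019636742736
```

Emit:
move_arm(moves="0.05 0.5 0 0 0 0 -1; 0.1 1 0 0 0 0 -1; 0.16 1.5 0 0 0 0 -1; 0.21 2 0 0 0 0 -1; 0.26 2.5 0 0 0 0 -1; 0.32 3 0 0 0 0 -1; 0.37 3.5 0 0 0 0 -1; 0.39 3.7 0 0 0 0 -1; 0.4 3.8 0 0 0 0 -1; 0.4 3.8 0 0 0 0 -1")

```text
t: 5.35
tcp_pos: [0.5389, -0.0797, 0.0433]
orientation: [1.286, 1.158, -1.285]
ft_force: [0.4, 0.1, 0.5]
gripper_width: 0.002
```

```bash
cat > look.py <<'E'
from h import *
import sys
w=get_image('wrist');cv2.imwrite(f'pics/w{sys.argv[1]}.png',w['img']);st=get_state();print(st['tcp_pos'],st['ft_force'],st['t'])
E
python3 look.py 3
```

```text
[ 0.53892505 -0.07986997  0.04335486] [ 0.07600153 -1.21275323 -0.13542257] 5.4
```

View pics/w3.png

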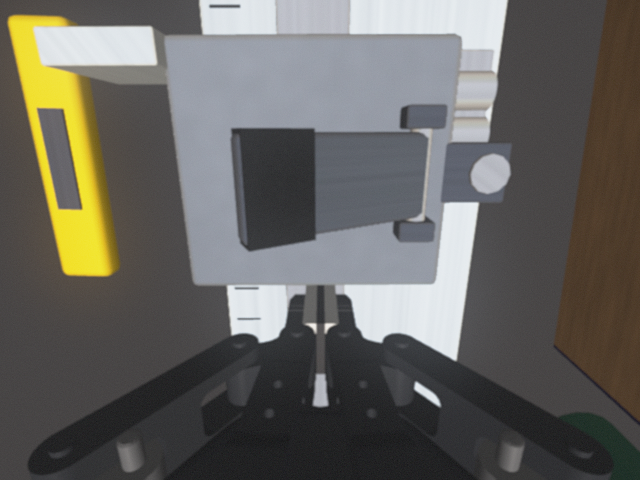

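```bash
cat >> look.py <<'E'
g=cv2.cvtColor(w['img'],cv2.COLOR_BGR2GRAY)[130:225,462:530]
m=(cv2.threshold(g,150,255,cv2.THRESH_BINARY)[1])
n,l,stt,cen=cv2.connectedComponentsWithStats(m)
for i in range(1,n):
    if 600<stt[i,4]<2500:
        c=cen[i]+[462,130];p=onz(w,c,.0535);ey=np.array([.1045,.9945]);print('knob',c,stt[i],p,'remain mm',1e3*(np.array([.6156,-.0032])-p[:2])@ey)
E
python3 look.py 3b
```

```text
[ 0.53894375 -0.07999464  0.04337588] [-0.44514299 -0.02495478  0.27977212] 5.45
knob [489.97453311 173.00424448] [   9   23   39   40 1178] [ 0.61170946 -0.02659652  0.0535    ] remain mm 23.674399351405295
```

Emit:
move_arm(moves="0.02 0.2 0 0 0 0 -1; 0.03 0.3 0 0 0 0 -1; 0.04 0.4 0 0 0 0 -1; 0.05 0.5 0 0 0 0 -1; 0.05 0.5 0 0 0 0 -1; 0.05 0.5 0 0 0 0 -1")

```text
t: 6.05
tcp_pos: [0.539, -0.0747, 0.0433]
orientation: [1.286, 1.158, -1.286]
ft_force: [-0.0, 0.1, 0.2]
gripper_width: 0.001
```

```bash
python3 look.py 4
```

```text
[ 0.5390141  -0.07472822  0.04328149] [-0.12865506  0.27859748 -0.41619177] 6.1
knob [491.08836024 174.02124044] [  10   25   39   39 1177] [ 0.61218458 -0.02183734  0.0535    ] remain mm 18.891741355141527
```

Emit:
move_arm(moves="0.01 0.1 0 0 0 0 -1; 0.02 0.2 0 0 0 0 -1; 0.03 0.3 0 0 0 0 -1; 0.03 0.3 0 0 0 0 -1; 0.03 0.3 0 0 0 0 -1")

```text
t: 6.6
tcp_pos: [0.5391, -0.0734, 0.0433]
orientation: [1.285, 1.156, -1.288]
ft_force: [0.2, -4.7, 0.7]
gripper_width: 0.0
```

```bash
python3 look.py 5
```

```text
[ 0.53905928 -0.07337108  0.04330096] [-0.67069601 -5.39215672  0.18486476] 6.65
knob [491.1588785  174.18011895] [  10   25   39   40 1177] [ 0.61230957 -0.02063082  0.0535    ] remain mm 17.678804898874905
```

Emit:
move_arm(moves="0.01 0.1 0 0 0 0 -1; 0.02 0.2 0 0 0 0 -1; 0.02 0.2 0 0 0 0 -1; 0.02 0.2 0 0 0 0 -1")

```text
t: 7.05
tcp_pos: [0.5394, -0.0702, 0.0433]
orientation: [1.286, 1.158, -1.286]
ft_force: [-1.5, -3.6, -0.3]
gripper_width: -0.006
```

```bash
python3 look.py 6
```

```text
[ 0.53943743 -0.07018598  0.04329194] [-1.02463166 -4.21601209  0.14460101] 7.1
knob [491.15942029 174.23103154] [  10   25   39   40 1173] [ 0.61262766 -0.01746321  0.0535    ] remain mm 14.495368531417702
```

Crest about 5 mm further.

Emit:
move_arm(moves="0.01 0.1 0 0 0 0 -1; 0.02 0.2 0 0 0 0 -1; 0.02 0.2 0 0 0 0 -1; 0.02 0.2 0 0 0 0 -1")

```text
t: 7.5
tcp_pos: [0.5399, -0.0666, 0.0433]
orientation: [1.286, 1.159, -1.284]
ft_force: [0.1, 0.2, 0.4]
gripper_width: -0.001
```

```bash
python3 look.py 7
```

```text
[ 0.54006431 -0.06666744  0.04329681] [-0.30372078 -0.6610034   0.63341145] 7.55
knob [490.95311168 174.31543052] [  10   25   39   40 1173] [ 0.61301102 -0.01378349  0.0535    ] remain mm 10.795834252227303
```

Emit:
move_arm(moves="0.01 0.1 0 0 0 0 -1; 0.01 0.1 0 0 0 0 -1; 0.01 0.1 0 0 0 0 -1")

```text
t: 7.85
tcp_pos: [0.5401, -0.0666, 0.0433]
orientation: [1.286, 1.158, -1.285]
ft_force: [0.9, -0.5, -0.5]
gripper_width: -0.002
```

```bash
python3 look.py 8
```

```text
[ 0.5401517  -0.06657237  0.04333212] [0.59039619 0.53553341 1.10768178] 7.9
knob [490.16197783 174.11594203] [   9   25   39   39 1173] [ 0.61301541 -0.013679    0.0535    ] remain mm 10.691458790559421
```

Emit:
move_arm(moves="0.01 0.1 0 0 0 0 -1; 0.01 0.1 0 0 0 0 -1; 0.01 0.1 0 0 0 0 -1")

```text
t: 8.2
tcp_pos: [0.5402, -0.0659, 0.0434]
orientation: [1.286, 1.158, -1.285]
ft_force: [0.5, -0.5, -0.5]
gripper_width: 0.004
```

```bash
python3 look.py 9
```

```text
[ 0.54018589 -0.06590443  0.04332621] [-0.21691635 -0.45797615  0.35778176] 8.25
knob [490.14675768 174.11262799] [   9   25   39   39 1172] [ 0.61306535 -0.01305471  0.0535    ] remain mm 10.065376806137094
```

Emit:
move_arm(moves="0.01 0.1 0 0 0 0 -1; 0.01 0.1 0 0 0 0 -1; 0.01 0.1 0 0 0 0 -1")

```text
t: 8.55
tcp_pos: [0.5402, -0.0646, 0.0433]
orientation: [1.286, 1.158, -1.285]
ft_force: [0.2, -0.1, -0.1]
gripper_width: -0.001
```

```bash
python3 look.py 10
```

```text
[ 0.54011306 -0.064594    0.04332207] [0.301062   0.93234644 0.16678116] 8.6
knob [490.62745098 174.10230179] [  10   25   39   39 1173] [ 0.61322062 -0.01172107  0.0535    ] remain mm 8.722853471143566
```

Emit:
move_arm(moves="0.01 0.1 0 0 0 0 -1; 0.01 0.1 0 0 0 0 -1; 0.01 0.1 0 0 0 0 -1")

```text
t: 8.9
tcp_pos: [0.5401, -0.0636, 0.0433]
orientation: [1.286, 1.158, -1.286]
ft_force: [0.1, -0.8, -0.3]
gripper_width: -0.0
```

```bash
python3 look.py 11
```

```text
[ 0.54014438 -0.06364745  0.04329346] [-0.00497899  0.28952804 -0.72089043] 8.95
knob [491.23324852 173.48770144] [  10   24   39   40 1179] [ 0.61332862 -0.01052167  0.0535    ] remain mm 7.518757207227176
```

Emit:
move_arm(moves="0.01 0.1 0 0 0 0 -1; 0.01 0.1 0 0 0 0 -1; 0.01 0.1 0 0 0 0 -1")

```text
t: 9.25
tcp_pos: [0.5403, -0.0629, 0.0433]
orientation: [1.286, 1.158, -1.286]
ft_force: [-1.3, -0.2, 0.6]
gripper_width: -0.002
```

```bash
python3 look.py 12
```

```text
[ 0.54032467 -0.06289677  0.04332038] [ 0.32200157  0.410171   -0.24045608] 9.3
knob [491.03477523 172.48600509] [  10   23   39   40 1179] [ 0.61345418 -0.00935898  0.0535    ] remain mm 6.349344431746953
```

View pics/w12.png

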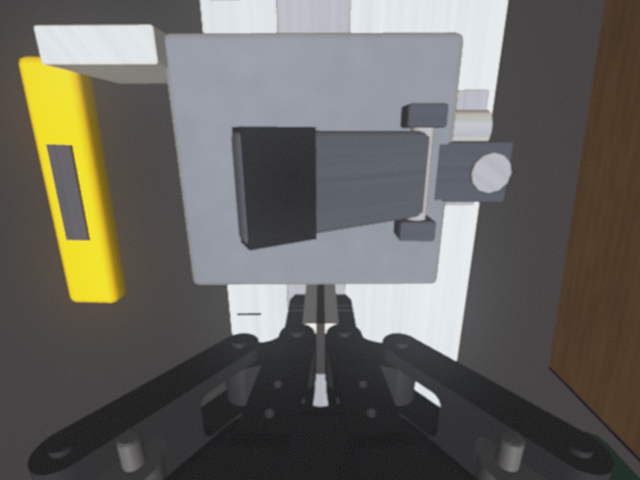

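Emit:
move_arm(moves="0 0 0 0 0 0 -1; 0 0 0 0 0 0 -1; 0 0 0 0 0 0 -1")

```text
t: 9.6
tcp_pos: [0.5403, -0.063, 0.0433]
orientation: [1.286, 1.158, -1.286]
ft_force: [0.4, 0.1, 0.5]
gripper_width: 0.002
```

```bash
python3 look.py 13
```

```text
[ 0.54033374 -0.06298628  0.04332319] [-1.70895569  0.28028317 -0.38800993] 9.65
knob [490.99406277 172.00593723] [  10   23   39   39 1179] [ 0.61343554 -0.00932964  0.0535    ] remain mm 6.322108508414008
```

```bash
cat > edge.py <<'E'
from h import *
import sys
for k in sys.argv[1:]:
    g=cv2.cvtColor(cv2.imread(f'pics/w{k}.png'),cv2.COLOR_BGR2GRAY).astype(float)
    o=[]
    for (x0,x1,y0,y1) in[(370,425,270,300),(360,400,20,50)]:
        p=np.abs(np.diff(g[y0:y1,x0:x1].mean(1)));p[p<4]=0;o.append(round((p*np.arange(len(p))).sum()/p.sum()+y0+.5,2))
    print(k,o)
E
python3 edge.py 3 4 5 6 7 8 9 10 11 12 13
```

```text
3 [np.float64(284.0), np.float64(33.64)]
4 [np.float64(284.52), np.float64(34.22)]
5 [np.float64(284.8), np.float64(34.57)]
6 [np.float64(284.8), np.float64(34.63)]
7 [np.float64(284.74), np.float64(34.63)]
8 [np.float64(284.58), np.float64(34.64)]
9 [np.float64(284.57), np.float64(34.63)]
10 [np.float64(284.57), np.float64(34.59)]
11 [np.float64(284.12), np.float64(33.62)]
12 [np.float64(283.27), np.float64(32.52)]
13 [np.float64(282.91), np.float64(31.59)]
```

Emit:
move_arm(moves="0.01 0.1 0 0 0 0 -1; 0.01 0.1 0 0 0 0 -1; 0.01 0.1 0 0 0 0 -1")

```text
t: 9.95
tcp_pos: [0.5404, -0.0619, 0.0433]
orientation: [1.286, 1.158, -1.286]
ft_force: [-0.1, 0.3, 0.3]
gripper_width: 0.001
```

```bash
python3 look.py 14; python3 edge.py 14
```

```text
[ 0.54042957 -0.06194444  0.04331019] [-0.64105027 -0.15748524 -0.12728137] 10.0
knob [493.29756098 157.20569106] [  12    7   40   41 1230] [ 0.61414492 -0.00259855  0.0535    ] remain mm -0.4460882372503011
knob [470.20187793 204.94992175] [  0  57  20  38 639] [ 0.60584604 -0.02061298  0.0535    ] remain mm 18.33649987274399
14 [np.float64(271.27), np.float64(nan)]edge.py:7: RuntimeWarning: invalid value encountered in scalar divide
  p=np.abs(np.diff(g[y0:y1,x0:x1].mean(1)));p[p<4]=0;o.append(round((p*np.arange(len(p))).sum()/p.sum()+y0+.5,2))
```

Emit:
move_arm(moves="-0.03 -0.3 0 0 0 0 -1; -0.1 -1 0 0 0 0 -1; -0.2 -2 0 0 0 0 -1; -0.2 -2 0 0 0 0 -1; -0.2 -2 0 0 0 0 -1; -0.2 -2 0 0 0 0 -1")

```text
t: 10.6
tcp_pos: [0.5385, -0.0817, 0.0433]
orientation: [1.286, 1.158, -1.286]
ft_force: [-0.7, 0.3, 0.9]
gripper_width: 0.002
```

```bash
python3 look.py 15
python3 - <<'E'
from h import *
d=get_image('side');crop(d,240,240,400,360,5,'pics/s15.png')
E
```

```text
[ 0.53848667 -0.08158165  0.04331932] [0.20116233 0.32307924 0.17092048] 10.65
knob [472.11907387 176.09481808] [   0    7   26   88 1814] [ 0.60428277 -0.02891428  0.0535    ] remain mm 26.755502102514694
```

View pics/w15.png

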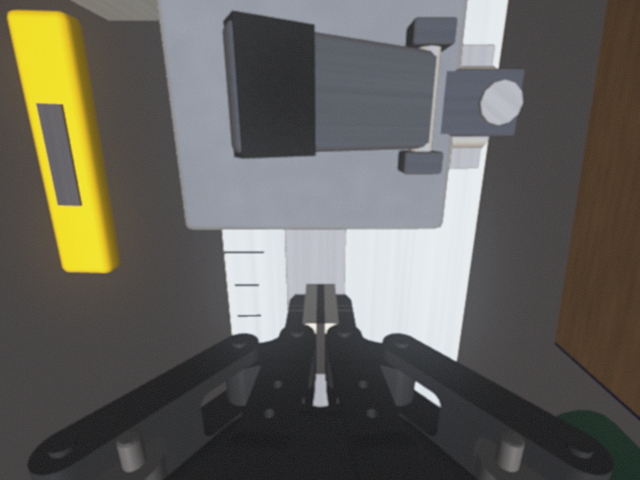

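View pics/s15.png

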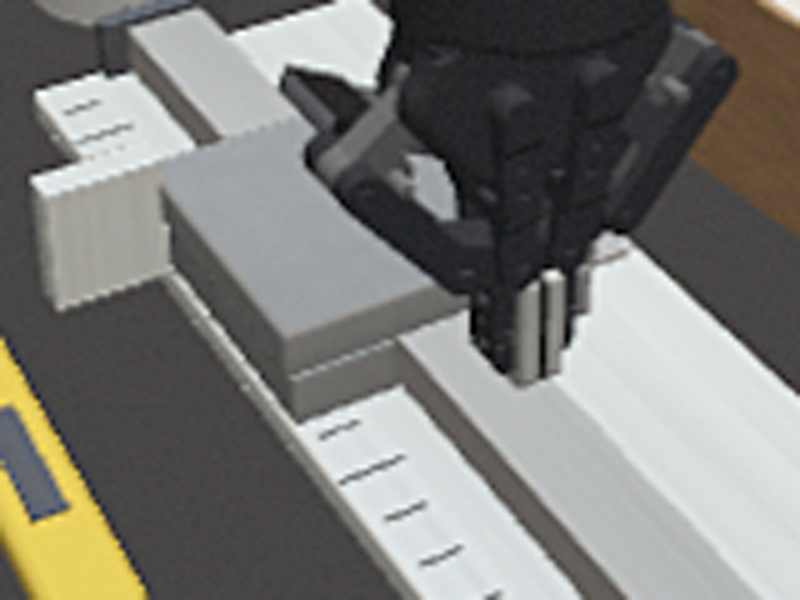

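Emit:
move_arm(moves="0 0 4 0 0 0 -1; 0 0 8 0 0 0 -1; 0 0 12 0 0 0 -1; 0 0 12 0 0 0 -1; 0 0 12 0 0 0 -1")

```text
t: 11.2
tcp_pos: [0.5388, -0.0817, 0.1641]
orientation: [1.287, 1.157, -1.284]
ft_force: [-0.8, -0.4, 0.2]
gripper_width: -0.0
```

```bash
python3 look.py 16
python3 - <<'E'
from h import *
d=get_image('scene');crop(d,190,170,350,290,5,'pics/c16.png')
E
```

```text
[ 0.53796347 -0.08169221  0.16298353] [-0.00464843 -0.71193748  0.14264891] 11.25
```

View pics/w16.png

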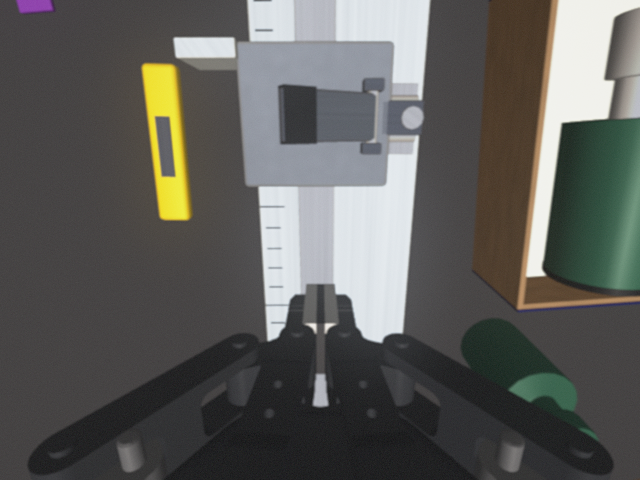

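View pics/c16.png

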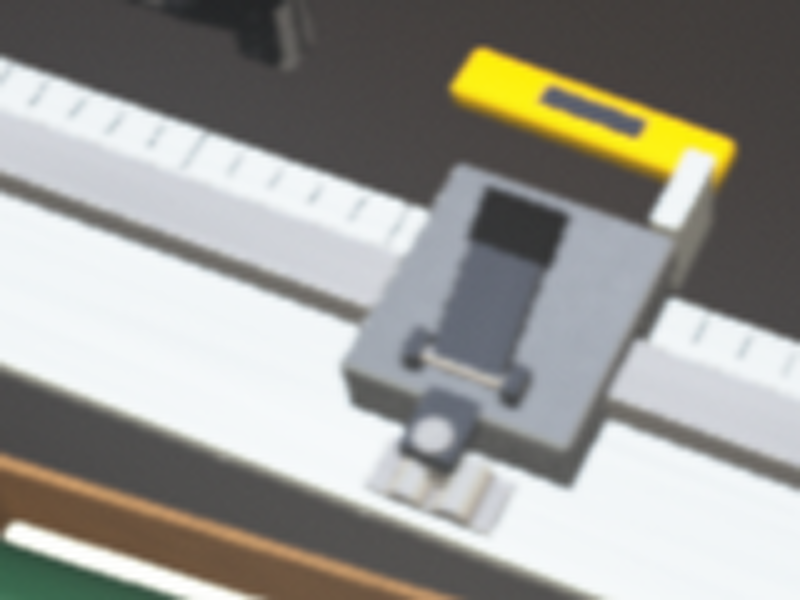

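Run:
```python
from h import *
w=get_image('wrist');c=get_image('scene')
ey=np.array([.1045,.9945])
print('rubber',tri(w,(299,114),c,(190+519/5,170+228/5)))
for n,d,p in(('w',w,(412.5,117.5)),('c',c,(190+432/5,170+434/5))):
    q=onz(d,p,.0535);print(n,q,1e3*(np.array([.6156,-.0032])-q[:2])@ey)
```

```text
rubber (array([0.53298094, 0.00679305, 0.08165368]), np.float64(0.001407180226781722))
w [ 0.61176839 -0.0029328   0.0535    ] 0.13467633258938133
c [6.15628948e-01 3.50974333e-05 5.35000000e-02] -3.2203294770960875
```

Emit:
move_arm(moves="-0.2 4 0 0 0 0 -1; -0.4 7.5 0 0 0 0 -1; -0.4 8.8 0 0 0 0 -1; -0.4 8.8 -2 0 0 0 -1; -0.4 8.8 -4 0 0 0 -1; -0.4 8.8 -5.5 0 0 0 -1; -0.4 8.8 -5.5 0 0 0 -1; -0.4 8.8 -5.5 0 0 0 -1")

```text
t: 12.2
tcp_pos: [0.5341, 0.0056, 0.1079]
orientation: [1.285, 1.158, -1.287]
ft_force: [0.4, -0.3, -0.5]
gripper_width: 0.0
```

Run:
```python
from h import *
st=get_state();print(st['tcp_pos'],st['ft_force'])
d=get_image('side');crop(d,240,190,400,310,5,'pics/s17.png')
d=get_image('scene');crop(d,190,170,350,290,5,'pics/c17.png')
```

```text
[0.53407048 0.00559111 0.10785026] [ 0.39661682 -0.26735468 -0.51794582]
```

View pics/s17.png

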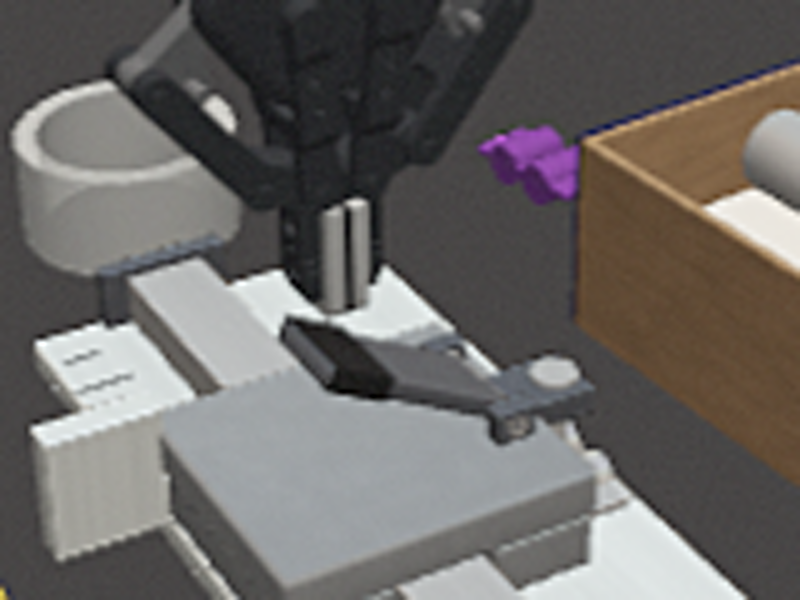

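View pics/c17.png

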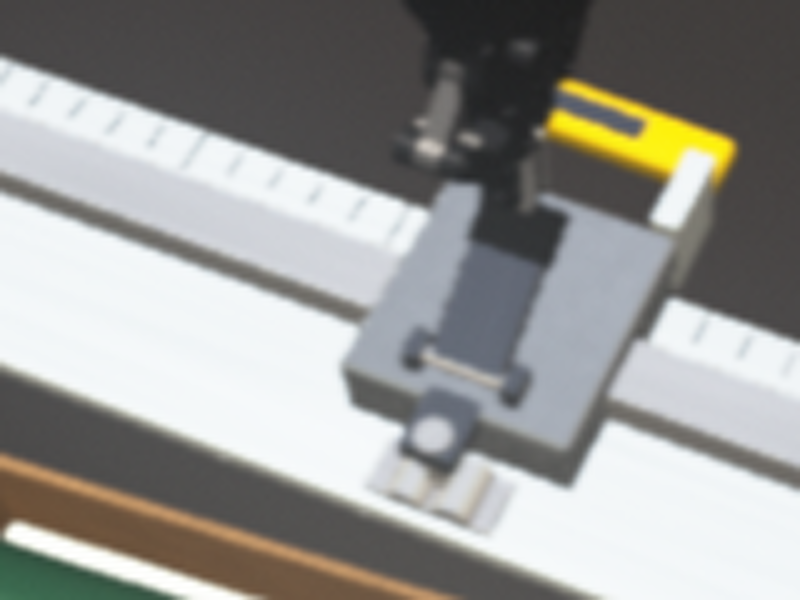

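Emit:
move_arm(moves="0 0 -0.6 0 0 0 -1; 0 0 -1.2 0 0 0 -1; 0 0 -1.6 0 0 0 -1; 0 0 -2 0 0 0 -1; 0 0 -2.4 0 0 0 -1; 0 0 -2.8 0 0 0 -1; 0 0 -3.2 0 0 0 -1; 0 0 -3.6 0 0 0 -1; 0 0 -4 0 0 0 -1; 0 0 -4.3 0 0 0 -1; 0 0 -4.5 0 0 0 -1; 0 0 -4.7 0 0 0 -1; 0 0 -4.8 0 0 0 -1; 0 0 -4.8 0 0 0 -1")

```text
t: 13.7
tcp_pos: [0.534, 0.006, 0.0615]
orientation: [1.286, 1.158, -1.286]
ft_force: [-4.4, -0.5, 16.0]
gripper_width: -0.001
```

Run:
```python
from h import *
st=get_state();print(st['tcp_pos'],st['ft_force'])
d=get_image('side');crop(d,240,190,400,310,5,'pics/s18.png')
```

```text
[0.53400829 0.00601991 0.06152004] [-4.43845038 -0.52666068 16.01163473]
```

View pics/s18.png

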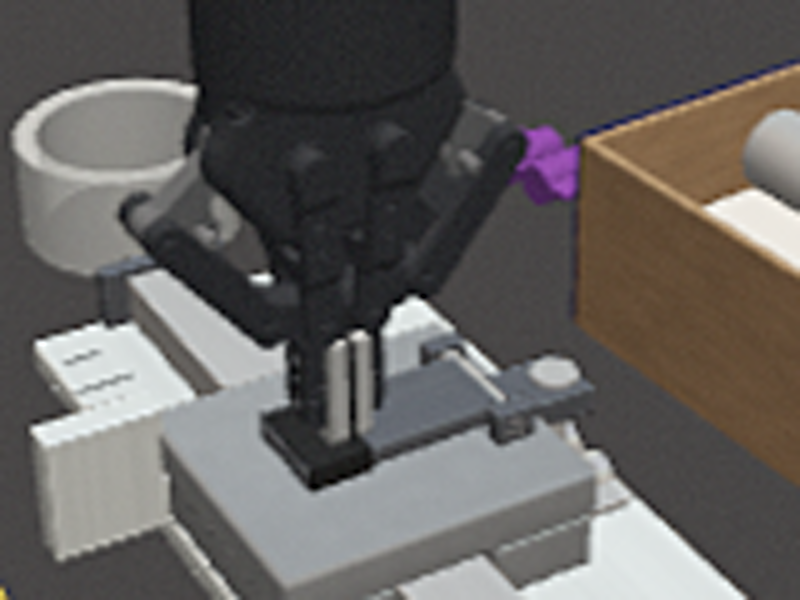

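Paddle is level, 16 N on the bottom stop. Hold briefly, then lift straight up and clear.

Emit:
move_arm(moves="0 0 0 0 0 0 -1; 0 0 0 0 0 0 -1; 0 0 0.5 0 0 0 -1; 0 0 1.5 0 0 0 -1; 0 0 4 0 0 0 -1; 0 0 8 0 0 0 -1; 0 -4 11 0 0 0 -1; 0 -8 11 0 0 0 -1; 0 -8 11 0 0 0 -1; 0 -8 11 0 0 0 -1")

```text
t: 14.75
tcp_pos: [0.5347, -0.0754, 0.1708]
orientation: [1.289, 1.155, -1.287]
ft_force: [-0.5, 0.3, 0.3]
gripper_width: -0.003
```

```bash
python3 look.py 19
python3 - <<'E'
from h import *
d=get_image('side');crop(d,240,190,400,310,5,'pics/s19.png')
d=get_image('scene');cv2.imwrite('pics/c19.png',d['img'])
E
```

```text
[ 0.53469245 -0.07361204  0.17046007] [-0.13195336  0.89546696  0.09834023] 14.8
```

View pics/s19.png

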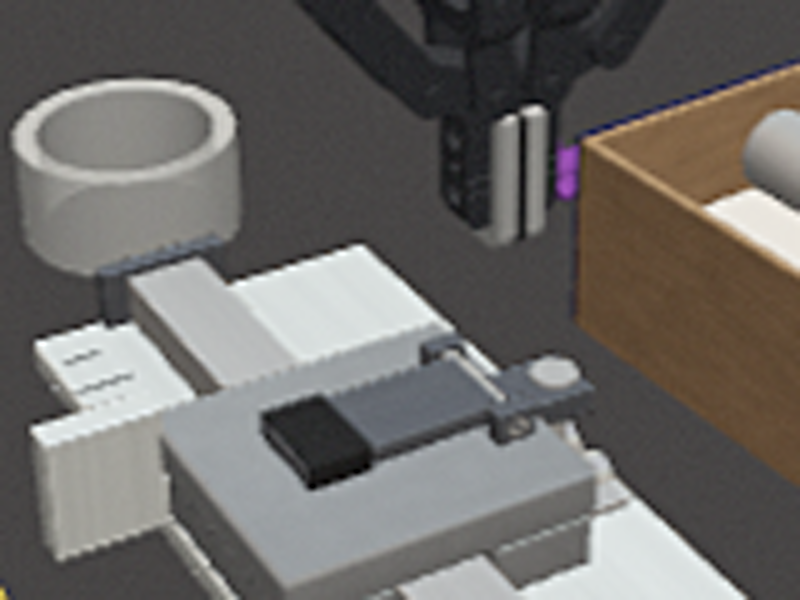

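View pics/c19.png

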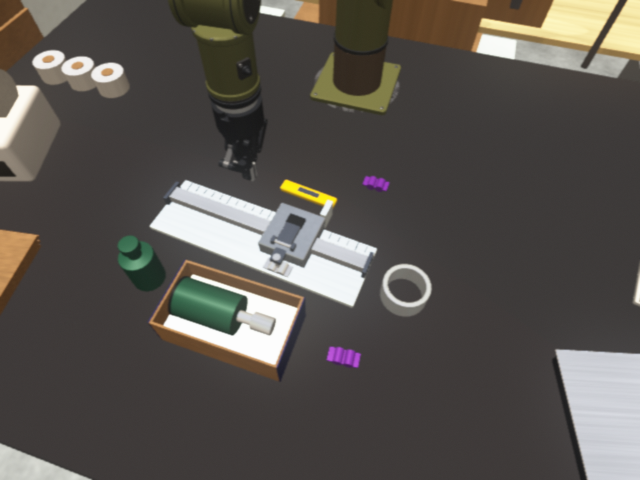

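View pics/w19.png

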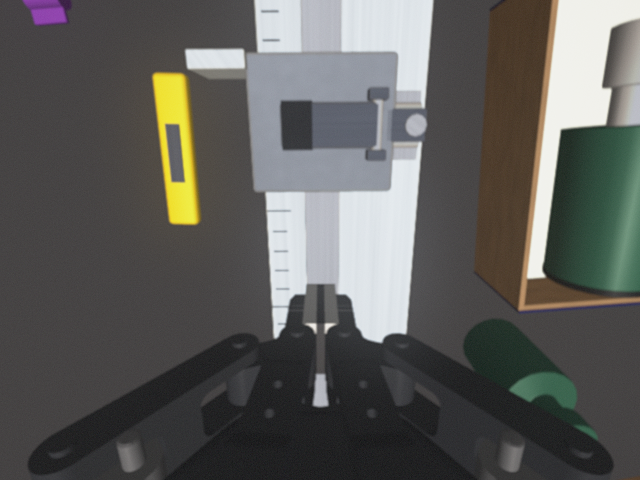

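The paddle is still down, the stop is unmoved, with the knob over the middle of the clip, and the other objects look to be at their starting pixels. I'm handing in.

```bash
python3 -c "
from plant import *
print(job_done())"
```

```text
the job is handed in; nothing more can be done
None
```

The stop is in the steel clip's notch with the lock paddle fully down, and I've handed the job in (no verdict is reported).

- **Push:** With shut fingertips, I pushed the stop's rear face along the rail. The force peaked at about 5 N on the first ridge. The stop then jumped forward by itself, and I backed the fingers off straight away.
- **Press:** I pressed the paddle straight down until it bottomed out. The fingertip reached 61.5 mm above the bench with about 16 N vertical force.

**Last checks**
- **Paddle:** The images show it lying level after I let go.
- **Other objects:** By eye, the carton, dispenser, tape roll and cutter are where they started.
- **Robot:** It stands clear of everything, and measured forces are within sensor noise.
- **Stop in the notch:** Before pressing, I estimated the pin's distance from the notch using the knob on top. The wrist camera gave 0.1 mm and the overhead view about 3 mm. I trusted the wrist view because the notch was measured with that camera, the stop had visibly jumped, and the knob sat centred over the clip. I did not measure it again after pressing; the final images show the knob still centred over the clip.

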